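# Stir small beads through a screening pan

## Robot

A 6-joint arm with a two-finger parallel gripper is mounted at the origin on the work surface. World frame = base frame: x ahead of the robot, y to its left, z up, the work surface at z = 0. Lengths are in m, angles in rad, forces in N, time in s.
With the tool pointing down it reaches from about 0.375 to 0.9 m from the base axis. Payload 3.1 kg.
Tool frame: the origin (TCP) lies between the finger pads; the fingertips stand 8 mm ahead of it and the grasp point (between the pads) lies 11 mm behind it; z points along the fingers, y is the line along which they close (so a half turn about z gives the same grasp; the last joint's range is limited). The gripper opens to 87 mm and grips with 3 to 60 N. Pads are 19 mm wide; open, the fingers measure 117 mm over their backs; the gripper's body (75 mm by 190 mm) begins 51 mm behind the grasp point.
Start: joints at [1.147, 0.527, 1.433, -0, 1.181, -0.178], TCP at [0.152, 0.606, 0.231] pointing down, gripper open.
Joint ranges: [-3.08, 3.08], [-0.75, 2.2], [0.22, 2.44], [-1.43, 4.57], [0, 2.65], [-2.85, 2.85]. Speed limits (rad/s): [2.79, 2.79, 3.14, 3.14, 3.14, 3.14].

## Interface

Orientations are given as a unit quaternion [x, y, z, w].
In Python, from rig import robot gives the robot as it stands.
- The arm moves only by the tool move_arm, never from a script. Its argument "motion" is text: rows parted by semicolons, each of 5 numbers parted by spaces: the opening, from -1 (shut) to 1 (fully open), then the shift along the tool's x, y, z normalised to -1 to 1, where 1 is 0.2 m, then the turn about the tool's z normalised to -1 to 1, where 1 is pi rad. A call has 1 to 12 rows; each row is the pose to reach, as a shift and turn from the pose commanded when the call began, along the tool's axes at that moment, turning the shorter way round; what a row does not reach only later rows make up. A row lasts 1/12 s, in which the tool goes at most 41.7 mm and 7.16 degrees, less where a joint would pass 70% of its speed; a pose out of reach is approached as far as the arm can. A call with a number of a shift or a turn outside -1 to 1 is refused whole. A call with a gripper value outside its range is refused whole. The fingers move at their own pace and stop on an object; "newtons" is the grip in N (left out, the last holds). Time passes only in rows, so rows that repeat a pose let the fingers close. It gives the time, the measured TCP pose, the force, the opening and the grip force at its end, in the units of the state.
- robot.get_obs(): the state, without advancing time (a new reading comes with each control period).
- robot.camera(name): name is "scene" or "side" or "wrist"; returns (picture, depth): 420x560x3 uint8, red, green, blue; 420x560 float32, m along the optical axis (not along the pixel's ray), 0 where there is no reading.
- robot.camera_model(name): a dict with "mtx" (3x3 intrinsics, pixels), "position" and "attitude" of the camera in the world. Camera axes: x right, y down, z forward; pixel columns grow to the right and rows downward; lengths in m; the calibration is good to about 2 mm. A picture is of the moment at which its call begins: read the wrist's pose just before it. camera_model takes no time and is no camera call; for the wrist camera it gives the pose at the moment of the call.
- robot.hand_in(): hands the job in; it is judged then, once.
The state is a dict: "time": time; "q": joint angles; "joint_velocities": joint speeds; "joint_torque": joint torques, N m; "position": TCP position; "tool_rot": TCP orientation; "ft_force": force on the tool from outside, world axes, zero at the start; "moment": the same for the moment, N m; "grip_width": finger opening in m; "grip_force": force on a finger pad.
Only numpy, scipy, OpenCV 4.12 (cv2) and the standard library are available. Lean on these libraries where they do the work, as an engineer would, in place of code of your own. Each camera call takes 0.05 s, during which the arm holds its last target. There are 200 camera calls.

## Task

Take the paddle from its stand and stir the steel beads in the round screening pan with it until all four small beads have dropped through the holes into the yellow tray; the three large beads stay in the pan on the screen. Then stand the paddle back upright in its stand, right down in the slot, and let go. Move beads only with the paddle, never with the gripper, spill none, and leave the spray can, jar and tape measure as they are.

Things in the scene. Friction and masses are not known exactly. Their poses are not given: they have to be found in the camera images.
- pan: Screening pan, fixed: a 190 mm square yellow catch tray (34 mm high walls) on the table; above it on four corner legs a 5 mm thick aluminium screen whose upper face is 75 mm above the table, with a round steel wall standing on it (inner radius 88 mm, 5 mm thick, rim 115 mm above the table). Origin: centre of its underside, z up; the square sides lie along its x and y.
- screen (a point): Centre of the screen's upper face (75 mm above the table), axes as the pan's.
- paddle: Stirring paddle, 120 g, 145 mm long, standing upright in the stand with its foot 6 mm above the table. Origin: centre of its foot; z points up along it. The lowest 55 mm is a steel blade 34 mm wide along its x and 8 mm thick along its y; above that, from 50 to 145 mm, a wooden shank of 16 x 16 mm square section (sides along x and y).
- foot (a point): The paddle's foot: centre of the blade's lower edge.
- stand: Paddle stand, fixed black block 64 mm (its x) by 44 mm (its y), 50 mm high. Its slot, open at the top, is 42 mm along x by 16 mm along y, floor 6 mm above the table. Origin: centre of its underside.
- slot (a point): Centre of the stand's slot mouth, 50 mm above the table, axes as the stand's.
- can: Bystander: grey spray can, radius 28 mm, 150 mm high. Origin: centre of its underside.
- jar: Bystander: jar with lid, radius 34 mm, 85 mm high. Origin: centre of its underside.
- tape: Bystander: black tape measure 68 x 36 x 62 mm high. Origin: centre of its underside.
- hole0 (a point): Centre of one of the screen's four holes, at the screen's upper face: a square of 26 mm whose sides lie along the pan's x and y, 72 mm from the pan's centre.
- hole1 (a point): Centre of one of the screen's four holes, at the screen's upper face: a square of 26 mm whose sides lie along the pan's x and y, 72 mm from the pan's centre.
- hole2 (a point): Centre of one of the screen's four holes, at the screen's upper face: a square of 26 mm whose sides lie along the pan's x and y, 72 mm from the pan's centre.
- hole3 (a point): Centre of one of the screen's four holes, at the screen's upper face: a square of 26 mm whose sides lie along the pan's x and y, 72 mm from the pan's centre.
- small0: Small steel bead: a barrel 16 mm in diameter and 14 mm high, 22 g, that passes through the holes. Origin: its centre.
- small1: Small steel bead: a barrel 16 mm in diameter and 14 mm high, 22 g, that passes through the holes. Origin: its centre.
- small2: Small steel bead: a barrel 16 mm in diameter and 14 mm high, 22 g, that passes through the holes. Origin: its centre.
- small3: Small steel bead: a barrel 16 mm in diameter and 14 mm high, 22 g, that passes through the holes. Origin: its centre.
- large0: Large steel bead: a barrel 36 mm in diameter and 20 mm high, 150 g, too big for the holes; it may cover one. Origin: its centre.
- large1: Large steel bead: a barrel 36 mm in diameter and 20 mm high, 150 g, too big for the holes; it may cover one. Origin: its centre.
- large2: Large steel bead: a barrel 36 mm in diameter and 20 mm high, 150 g, too big for the holes; it may cover one. Origin: its centre.
There are look-alikes about, which are no part of the job. Leave any blue or red look-alike of the large2 alone.

How it is judged:
On the way, in this order (a step that is already met when the one before it is completed fails the run):
1. the held paddle is down among the beads in the pan (horizontal distance between foot and screen below 0.086 m and z of foot in the frame of screen between -0.01 and 0.013 m and contact force between the fingers and paddle above 1 N), for 0.1 s.
2. all four small beads have dropped through the screen, the large ones are still on it (height (world z) of each of small0, small1, small2, small3 below 0.06 m and horizontal distance between each of small0, small1, small2, small3 and pan below 0.135 m and height (world z) of each of large0, large1, large2 above 0.075 m and horizontal distance between each of large0, large1, large2 and pan below 0.088 m), for 0.2 s.
At the end, for the whole second after the job is handed in: All small beads below the screen in the tray (centres under 60 mm high), all large ones on the screen inside the wall; paddle released in its slot, foot within 16 mm of its centre and under 14 mm high, leaning less than 0.25 rad; all at rest (all of step 2 and horizontal distance between foot and stand below 0.016 m and height (world z) of foot below 0.014 m and angle between paddle's own z axis and vertical below 0.25 rad and linear speed of each of small0, small1, small2, small3, large0, large1, large2, paddle below 0.03 m/s); the robot touches nothing.
It fails at once if the gripper touches a bead (contact force between any of the arm, the fingers and small0 above 0.3 N or contact force between any of the arm, the fingers and small1 above 0.3 N or contact force between any of the arm, the fingers and small2 above 0.3 N or contact force between any of the arm, the fingers and small3 above 0.3 N or contact force between any of the arm, the fingers and large0 above 0.3 N or contact force between any of the arm, the fingers and large1 above 0.3 N or contact force between any of the arm, the fingers and large2 above 0.3 N).
It fails at once if a bead is thrown out of the pan (horizontal distance between any of small0, small1, small2, small3, large0, large1, large2 and pan above 0.14 m).
It fails at once if the spray can is shifted or knocked over (moved more than 30 mm) (distance of can from where it was at the start of the episode above 0.03 m or angle between can's own z axis and vertical above 0.5 rad).
It fails at once if the jar is shifted or knocked over (moved more than 30 mm) (distance of jar from where it was at the start of the episode above 0.03 m or angle between jar's own z axis and vertical above 0.5 rad).
It fails at once if the tape measure is shifted or knocked over (moved more than 30 mm) (distance of tape from where it was at the start of the episode above 0.03 m or angle between tape's own z axis and vertical above 0.5 rad).
It also fails if it takes over 72 s, if anything falls off the work surface, if the arm or the gripper's body presses on something with over 40 N, if the wrist force passes 120 N, or if a joint passes its speed limit or range.

## Working session

There is one attempt and no reset: what is moved stays moved. The work goes in short steps, Python scripts to look and compute and a tool call to move; the robot and the scene stay as the last step left them, time stands still between calls to the robot, and variables do not carry over. Pictures are saved under pics/ and viewed, at most 10 in all, crops included, and the job is handed in when it is done.

Besides the shell and the picture viewer there is one more tool, called after "Emit:" as name(argument=value, ...) on one line, values as JSON. move_arm: Moves the arm, as the interface text tells. Its arguments: {"type":"object","properties":{"motion":{"type":"string"},"newtons":{"type":"number"}},"required":["motion"]}

```bash
mkdir -p pics; ls
cat > h.py <<'E'
import numpy as np, cv2
from scipy.spatial.transform import Rotation as R
from rig import robot
def cam(n):
    m=robot.camera_model(n); p,d=robot.camera(n); return p,d,m
def Rm(m):
    a=np.array(m["attitude"]); return R.from_quat(a).as_matrix() if a.size==4 else a.reshape(3,3)
def pts(d,m):
    K=np.array(m["mtx"]); v,u=np.indices(d.shape)
    c=np.stack([(u-K[0,2])/K[0,0]*d,(v-K[1,2])/K[1,1]*d,d],-1)
    return c@Rm(m).T+np.array(m["position"])
def ray(u,v,m,z):
    K=np.array(m["mtx"]); r=Rm(m)@np.array([(u-K[0,2])/K[0,0],(v-K[1,2])/K[1,1],1]); p=np.array(m["position"])
    return p+r*(z-p[2])/r[2]
def save(n,p,s=1): cv2.imwrite("pics/"+n+".png",cv2.resize(p[...,::-1],None,fx=s,fy=s))
E
python3 - <<'E'
from h import *
import pickle
o=robot.get_obs(); print({k:np.round(v,3) for k,v in o.items()})
S={}
for n in("scene","side"):
    S[n]=cam(n); print(n,S[n][2]); 
pickle.dump(S,open("s.pkl","wb"))
im=np.hstack([S["scene"][0],S["side"][0]])
save("a",S["scene"][0],1.42);save("b",S["side"][0],1.42)
E
```

```text
pics
{'time': np.float64(0.0), 'q': array([ 1.146,  0.528,  1.434,  0.   ,  1.181, -0.179]), 'joint_velocities': array([-0.001, -0.001,  0.001, -0.002, -0.   ,  0.001]), 'joint_torque': array([ -0.   , -44.004, -17.659,   0.064,   0.058,  -0.   ]), 'position': array([0.152, 0.606, 0.23 ]), 'tool_rot': array([ 0.123,  0.992, -0.001, -0.   ]), 'ft_force': array([-0.33 , -0.183, -0.403]), 'moment': array([-0.035, -0.007, -0.002]), 'grip_force': np.float64(0.0), 'grip_width': np.float64(0.087)}
scene {'mtx': array([[447.55768071,   0.        , 287.93022912],
       [  0.        , 447.55768071, 203.36932885],
       [  0.        ,   0.        ,   1.        ]]), 'position': array([ 1.09293016, -0.18634942,  0.69488445]), 'attitude': array([ 0.76511656,  0.5413488 , -0.20461082, -0.28226323])}
side {'mtx': array([[386.00464672,   0.        , 280.23117857],
       [  0.        , 386.00464672, 206.46690773],
       [  0.        ,   0.        ,   1.        ]]), 'position': array([ 0.45629655, -0.48568223,  0.64495741]), 'attitude': array([ 0.92553293, -0.12539155,  0.03849167, -0.35522407])}
```

View pics/a.png

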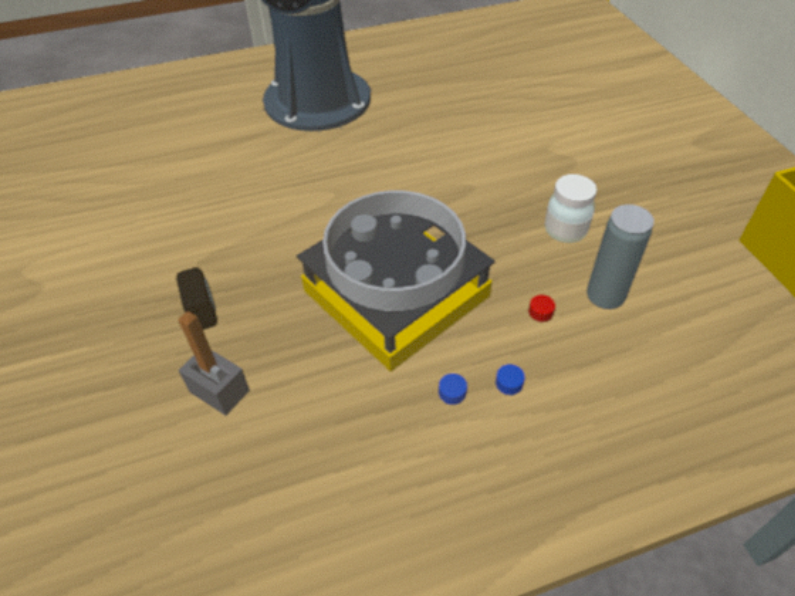

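View pics/b.png

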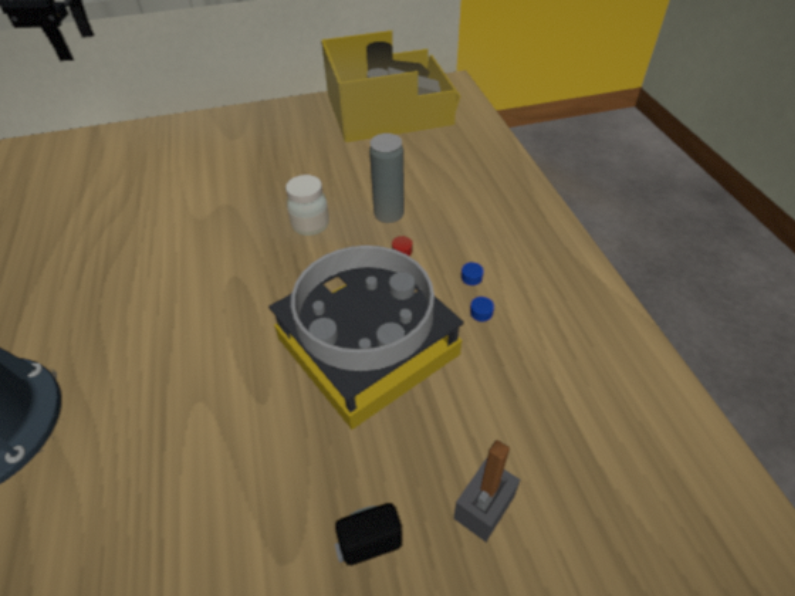

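Scene (pixels in the 795-wide view): the pan is around (395,250), with one open hole at (433,233). The large beads are at (363,228), (358,272) and (430,275), and the small ones at (396,221), (432,256), (351,257) and (388,284). The paddle in its stand is at (200,345)/(213,380), with the tape just behind it at (197,298). The side view agrees.

```bash
cat > m.py <<'E'
from h import *
import pickle
S=pickle.load(open("s.pkl","rb"))
def rect(P): return cv2.minAreaRect((P[:,:2]*1000).astype(np.float32))
for n in S:
    p,d,m=S[n]; P=pts(d,m); z=P[...,2]; x,y=P[...,0],P[...,1]
    hsv=cv2.cvtColor(p,cv2.COLOR_RGB2HSV)
    c0=ray(*((395/1.42,250/1.42) if n=="scene" else (363/1.42,305/1.42)),m,.095)[:2]
    near=np.hypot(x-c0[0],y-c0[1])<.16
    rim=P[near&(z>.111)&(z<.121)]
    A=np.c_[2*rim[:,:2],np.ones(len(rim))]; s=np.linalg.lstsq(A,(rim[:,:2]**2).sum(1),rcond=None)[0]
    print(n,"rim c",s[:2].round(4),"r",np.sqrt(s[2]+s[:2]@s[:2]).round(4),rim[:,2].mean().round(4))
    pl=near&(abs(z-.075)<.004); print(" screen plate",rect(P[pl]), pl.sum())
    c=s[:2]; ins=np.hypot(x-c[0],y-c[1])<.086
    for lo,hi,nm in((.0865,.0915,"small"),(.0925,.098,"large"),(0.0,.066,"hole")):
        k=(ins&(z>lo)&(z<hi)).astype(np.uint8); N,L,st,_=cv2.connectedComponentsWithStats(k,connectivity=8)
        for i in range(1,N):
            if st[i,4]>=6:
                Q=P[L==i]; print(" ",nm,st[i,4],Q.mean(0).round(4),"rel",(Q.mean(0)[:2]-c).round(4), np.ptp(Q,0).round(3))
    pc=ray(*((188/1.42,318/1.42) if n=="scene" else (500/1.42,446/1.42)),m,.151)[:2]
    print(" shank top guess",pc)
    w=np.hypot(x-pc[0],y-pc[1])<.07
    Q=P[w&(abs(z-.151)<.004)]; print(" top",len(Q),Q.mean(0).round(4),rect(Q))
    sh=(w&(hsv[...,1]>90)&(z>.07)&(z<.145)); Q=P[sh]; print(" shank",len(Q),Q.mean(0).round(4))
    Q=P[w&(abs(z-.05)<.004)&(hsv[...,1]<90)]; print(" stand top",len(Q),rect(Q))
    Q=P[(np.hypot(x-pc[0],y-pc[1])<.2)&(abs(z-.062)<.006)&(hsv[...,2]<60)&~near]; print(" tape",len(Q),rect(Q) if len(Q) else 0)
E
python3 m.py
```

```text
scene rim c [ 0.5275 -0.0147] r 0.09 0.1138
 screen plate ((526.0216674804688, -14.266006469726562), (193.03152465820312, 192.03273010253906), 23.013839721679688) 4315
  small 31 [0.469  0.0059 0.088 ] rel [-0.0585  0.0206] [0.016 0.014 0.003]
  small 31 [ 0.4804 -0.0428  0.0886] rel [-0.0471 -0.0281] [0.018 0.031 0.005]
  small 38 [ 0.515  -0.0723  0.0882] rel [-0.0126 -0.0576] [0.014 0.014 0.004]
  small 39 [0.5484 0.0309 0.0883] rel [0.0208 0.0456] [0.016 0.013 0.004]
  small 16 [ 0.5633 -0.0637  0.0893] rel [ 0.0358 -0.049 ] [0.01  0.016 0.005]
  small 46 [ 0.5778 -0.0396  0.0883] rel [ 0.0503 -0.0249] [0.015 0.015 0.004]
  large 175 [ 0.4686 -0.04    0.0944] rel [-0.0589 -0.0253] [0.035 0.033 0.005]
  large 205 [ 0.549  -0.0707  0.0943] rel [ 0.0214 -0.056 ] [0.035 0.035 0.004]
  large 165 [0.5839 0.0109 0.0945] rel [0.0564 0.0256] [0.029 0.034 0.005]
  hole 387 [0.5869 0.0104 0.0035] rel [0.0593 0.0251] [0.057 0.107 0.006]
  hole 256 [ 0.5553 -0.0791  0.0035] rel [ 0.0277 -0.0644] [0.097 0.045 0.007]
 shank top guess [ 0.60707528 -0.2760279 ]
 top 89 [ 0.6062 -0.2775  0.15  ] (
[... 1212 characters left out ...]
.034 0.034 0.005]
  large 225 [ 0.547  -0.0691  0.0953] rel [ 0.0216 -0.0553] [0.034 0.032 0.005]
  hole 384 [ 0.5497 -0.0749  0.0044] rel [ 0.0242 -0.0611] [0.112 0.054 0.007]
  hole 85 [ 0.453  -0.0456  0.0043] rel [-0.0725 -0.0318] [0.03  0.068 0.004]
 shank top guess [ 0.60599537 -0.27418923]
 top 136 [ 0.6035 -0.2773  0.151 ] ((603.8960571289062, -276.63385009765625), (16.261316299438477, 15.63621711730957), 36.324066162109375)
 shank 287 [ 0.6003 -0.2818  0.1097]
 stand top 785 ((604.6488647460938, -276.2013854980469), (65.71354675292969, 44.34253692626953), 37.31309127807617)
 tape 1033 ((467.7247619628906, -280.7045593261719), (66.21051788330078, 35.7822151184082), 3.616183042526245)
```

```bash
cat > g.py <<'E'
# usage: goto(x,y,z,yaw_of_tool_y_deg) -> numbers for move_arm
from h import *
def state():
    o=robot.get_obs(); M=R.from_quat(o["tool_rot"]).as_matrix(); return o,M,np.degrees(np.arctan2(M[1,1],M[0,1]))
def goto(*targets):
    o,M,yw=state(); p=o["position"]
    print("t",round(float(o["time"]),2),"p",p.round(4),"yaw",yw.round(2),"q6",o["q"][5].round(2),"w",o["grip_width"].round(4),"F",o["ft_force"].round(1))
    for x,y,z,a in targets:
        s=M.T@(np.array([x,y,z])-p)/.2; t=-((a-yw+180)%360-180)/180
        print("  ",s.round(3),round(t,4))
E
python3 -c "
from g import *
goto((.6047,-.277,.231,37),(.6047,-.277,.231,76))"
```

```text
Traceback (most recent call last):
  File "g.py", line 7, in goto
    print("t",round(float(o["time"]),2),"p",p.round(4),"yaw",yw.round(2),"q6",o["q"][5].round(2),"w",o["grip_width"].round(4),"F",o["ft_force"].round(1))
                                                                                                     ^^^^^^^^^^^^^^^^^^^^^
AttributeError: 'float' object has no attribute 'round'
```

Emit:
move_arm(motion="1 -0.82 -0.93 0 0;1 -0.82 -0.93 0 0;1 -0.82 -0.93 0 0;1 -0.82 -0.93 0 0;1 -0.82 -0.93 0 0;1 -0.82 -0.93 0 0;1 -0.82 -0.93 0 0", newtons=30)

```text
time: 0.68
position: [0.2674, 0.3802, 0.23]
tool_rot: [0.125, 0.992, -0.002, -0.0]
ft_force: [-0.1, -0.3, -0.5]
grip_width: 0.0869
grip_force: 0.0
```

Emit:
move_arm(motion="1 -0.82 -0.93 0 0;1 -0.82 -0.93 0 0;1 -0.82 -0.93 0 0;1 -0.82 -0.93 0 0;1 -0.82 -0.93 0 0;1 -0.82 -0.93 0 0;1 -0.82 -0.93 0 0")

```text
time: 1.27
position: [0.3841, 0.1606, 0.2308]
tool_rot: [0.126, 0.992, -0.001, 0.002]
ft_force: [1.0, 0.9, 0.3]
grip_width: 0.0871
grip_force: 0.0
```

Emit:
move_arm(motion="1 -0.82 -0.93 0 0;1 -0.82 -0.93 0 0;1 -0.82 -0.93 0 0;1 -0.82 -0.93 0 0;1 -0.82 -0.93 0 0;1 -0.82 -0.93 0 0;1 -0.82 -0.93 0 0")

```text
time: 1.85
position: [0.4988, -0.0608, 0.2309]
tool_rot: [0.125, 0.992, -0.002, 0.004]
ft_force: [1.0, -0.6, 0.6]
grip_width: 0.0873
grip_force: 0.0
```

```bash
python3 -c "
from g import *
goto((.6047,-.277,.231,37),(.6047,-.277,.21,37))"
```

```text
Traceback (most recent call last):
  File "g.py", line 7, in goto
    print("t",round(float(o["time"]),2),"p",p.round(4),"yaw",yw.round(2),"q6",o["q"][5].round(2),"w",o["grip_width"].round(4),"F",o["ft_force"].round(1))
                                                                                                     ^^^^^^^^^^^^^^^^^^^^^
AttributeError: 'float' object has no attribute 'round'
```

Emit:
move_arm(motion="1 -0.78 -0.91 0 0.217;1 -0.78 -0.91 0 0.217;1 -0.78 -0.91 0 0.217;1 -0.78 -0.91 0 0.217;1 -0.78 -0.91 0 0.217;1 -0.78 -0.91 0 0.217;1 -0.78 -0.91 0 0.217;1 -0.78 -0.91 0 0.217;1 -0.78 -0.91 0 0.217")

```text
time: 2.6
position: [0.6, -0.2675, 0.2296]
tool_rot: [0.447, 0.895, 0.0, -0.001]
ft_force: [-0.5, 0.3, -0.3]
grip_width: 0.0872
grip_force: 0.0
```

```bash
sed -i 's/o\["grip_width"\].round(4)/round(float(o["grip_width"]),4)/; s/o\["q"\]\[5\].round(2)/round(float(o["q"][5]),2)/' g.py
python3 - <<'E'
from g import *
goto((.6047,-.277,.231,37),(.6047,-.277,.111,37))
p,d,m=cam("wrist"); print(m["position"]); save("w1",p,1)
P=pts(d,m); z=P[...,2]
Q=P[(abs(z-.151)<.006)&(np.hypot(P[...,0]-.605,P[...,1]+.277)<.04)]; print(len(Q),Q.mean(0) if len(Q) else 0, cv2.minAreaRect((Q[:,:2]*1000).astype(np.float32)) if len(Q) else 0)
Q=P[(abs(z-.05)<.005)&(np.hypot(P[...,0]-.605,P[...,1]+.277)<.07)]; print(len(Q),cv2.minAreaRect((Q[:,:2]*1000).astype(np.float32)))
E
```

```text
t 2.6 p [ 0.6    -0.2675  0.2296] yaw 36.91 q6 -1.23 w 0.0872 F [-0.5  0.3 -0.3]
   [-0.052 -0.01  -0.007] -0.0005
   [-0.054 -0.01   0.593] -0.0005
[ 0.55624659 -0.21001908  0.38303815]
565 [ 0.60217843 -0.27582574  0.14957083] ((602.5621948242188, -276.3517761230469), (15.583210945129395, 16.228004455566406), 36.69700622558594)
2177 ((602.6417236328125, -276.6733703613281), (64.16415405273438, 44.54644012451172), 37.58840560913086)
```

View pics/w1.png

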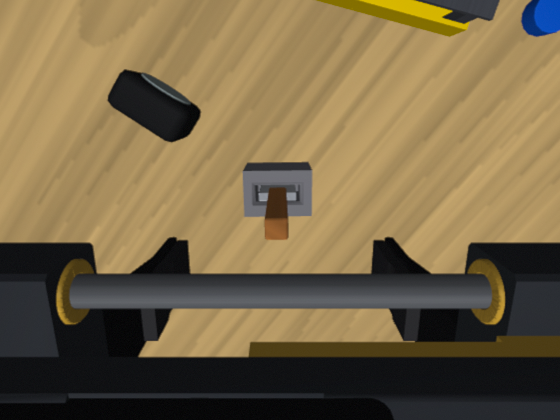

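The wrist view shows the paddle top centred between the open fingers at (277,238), with the stand at (278,190) and clear. I'll align first, then descend.

Emit:
move_arm(motion="1 -0.05 -0.015 0 0;1 -0.05 -0.015 0.1 0;1 -0.05 -0.015 0.1 0;1 -0.05 -0.015 0.1 0")

```text
time: 2.98
position: [0.6033, -0.2779, 0.2097]
tool_rot: [0.447, 0.895, 0.0, -0.002]
ft_force: [0.2, -0.2, -0.1]
grip_width: 0.0872
grip_force: 0.0
```

```bash
python3 -c "
from g import *
goto((.6035,-.277,.111,37.2))"
```

```text
t 2.98 p [ 0.6033 -0.2779  0.2097] yaw 36.91 q6 -1.24 w 0.0872 F [ 0.2 -0.2 -0.1]
   [0.001 0.004 0.494] -0.0016
```

Emit:
move_arm(motion="1 0 0.004 0.2 0;1 0 0.004 0.4 0;1 0 0.004 0.494 0;1 0 0.004 0.494 0;1 0 0.004 0.494 0;-1 0 0.004 0.494 0;-1 0 0.004 0.494 0;-1 0 0.004 0.494 0;-1 0 0.004 0.494 0;-1 0 0.004 0.494 0;-1 0 0.004 0.494 0;-1 0 0.004 0.494 0", newtons=30)

```text
time: 3.98
position: [0.6048, -0.2786, 0.1121]
tool_rot: [0.447, 0.894, -0.0, 0.0]
ft_force: [-0.9, -0.1, -0.1]
grip_width: 0.0484
grip_force: 0.0
```

```bash
python3 -c "
from g import *
goto((.6035,-.277,.271,37.2))"
```

```text
t 3.98 p [ 0.6048 -0.2786  0.1121] yaw 36.85 q6 -1.24 w 0.0484 F [-0.9 -0.1 -0.1]
   [ 0.01  -0.    -0.795] -0.0019
```

Emit:
move_arm(motion="-1 0 0 0 0;-1 0 0 0 0;-1 0 0 0 0;-1 0 0 0 0;-1 0 0 0 0;-1 0 0 0 0;-1 0 0 0 0;-1 0 0 0 0")

```text
time: 4.65
position: [0.6047, -0.2785, 0.1116]
tool_rot: [0.447, 0.894, 0.0, -0.0]
ft_force: [-0.2, 0.0, -0.3]
grip_width: 0.016
grip_force: 29.9
```

```bash
python3 -c "
from g import *
goto((.6035,-.277,.271,37.2))"
```

```text
t 4.65 p [ 0.6047 -0.2785  0.1116] yaw 36.86 q6 -1.24 w 0.016 F [-0.2  0.  -0.3]
   [ 0.01  -0.    -0.797] -0.0019
```

Gripped. I'll lift, then work out the path to the first bead.

Emit:
move_arm(motion="-1 0 0 -0.2 0;-1 0 0 -0.4 0;-1 0 0 -0.6 0;-1 0 0 -0.7 0;-1 0 0 -0.7 0;-1 0 0 -0.7 0")

```text
time: 5.15
position: [0.6051, -0.2788, 0.253]
tool_rot: [0.447, 0.894, -0.0, 0.001]
ft_force: [0.6, 0.5, -1.6]
grip_width: 0.016
grip_force: 30.0
```

```bash
cat >> g.py <<'E'
C=np.array([.5263,-.014]); FOOT=.1056
# pan-relative blade targets in mm, foot height in mm above table, push direction deg (tool x)
def pan(*T): goto(*[(C[0]+x/1e3,C[1]+y/1e3,FOOT+f/1e3,d-90) for x,y,f,d in T])
E
python3 -c "
from g import *
pan((35.5,39.4,140,157))
p,d,m=cam('wrist');save('w2',p)"
```

```text
t 5.15 p [ 0.6051 -0.2788  0.253 ] yaw 36.86 q6 -1.24 w 0.016 F [ 0.6  0.5 -1.6]
   [1.347 0.739 0.034] -0.1674
```

View pics/w2.png

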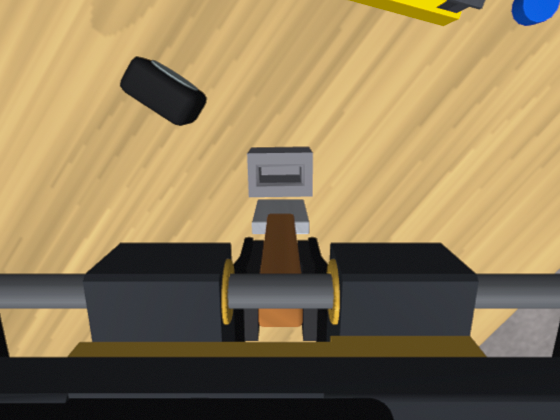

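The paddle is out of the slot, gripped squarely, with the blade at (281,215). Now over to the pan.

Emit:
move_arm(motion="-1 0.67 0.37 0 0;-1 0.67 0.37 0 0;-1 0.67 0.37 0 0;-1 0.67 0.37 0 0;-1 0.67 0.37 0 0")

```text
time: 5.62
position: [0.5798, -0.12, 0.2486]
tool_rot: [0.445, 0.895, 0.001, -0.005]
ft_force: [-0.5, 0.3, -1.0]
grip_width: 0.0156
grip_force: 30.0
```

Emit:
move_arm(motion="-1 0.67 0.37 0 -0.167;-1 0.67 0.37 0 -0.167;-1 0.67 0.37 0 -0.167;-1 0.67 0.37 0 -0.167;-1 0.67 0.37 0 -0.167;-1 0.67 0.37 0 -0.167;-1 0.67 0.37 0 -0.167")

```text
time: 6.2
position: [0.5621, 0.024, 0.2503]
tool_rot: [0.201, 0.98, -0.0, -0.001]
ft_force: [0.9, 0.3, -1.5]
grip_width: 0.0157
grip_force: 30.0
```

```bash
cat > look.py <<'E'
from g import *
import sys
# beads rel. pan centre (mm) from fixed views; mean of both where agreeing
def look(views=("scene","side")):
    for n in views:
        p,d,m=cam(n); P=pts(d,m); z=P[...,2]
        off={"scene":np.array([.5265,-.0145]),"side":np.array([.5257,-.0133])}[n]
        r=P[...,:2]-off; rr=np.hypot(r[...,0],r[...,1]); sat=cv2.cvtColor(p,cv2.COLOR_RGB2HSV)[...,1]
        out=[]
        k=((rr<.0865)&(z>.0800)&(z<.0985)&(sat<70)).astype(np.uint8)
        N,L,st,_=cv2.connectedComponentsWithStats(k)
        for lo,hi,nm in((.0925,.0985,"L"),(.0860,.0918,"s")):
            k=((rr<.0865)&(z>lo)&(z<hi)&(sat<70)).astype(np.uint8); N,L,st,_=cv2.connectedComponentsWithStats(k,connectivity=8)
            for i in range(1,N):
                if st[i,4]>=(60 if nm=="L" else 14):
                    q=r[L==i]*1e3
                    if nm=="s" and min([np.hypot(*(q.mean(0)-o[1])) for o in out if o[0]=="L"]+[99])<21: continue
                    out.append((nm,q.mean(0).round(0),st[i,4]))
        print(n,[(a,b.tolist(),int(c)) for a,b,c in out])
    return
if __name__=="__main__": look()
E
python3 -c "
from look import *
look()
pan((35.5,39.4,140,157),(35.5,39.4,78,157))
p,d,m=cam('wrist');save('w3',p)"
```

```text
scene [('L', [-58.0, -25.0], 175), ('L', [23.0, -56.0], 204), ('L', [57.0, 25.0], 164), ('s', [-57.0, 21.0], 35), ('s', [-11.0, -58.0], 43), ('s', [22.0, 45.0], 40), ('s', [52.0, -25.0], 49)]
side [('L', [60.0, 25.0], 199), ('L', [-59.0, -26.0], 232), ('L', [21.0, -56.0], 224), ('s', [21.0, 45.0], 44), ('s', [-58.0, 20.0], 50), ('s', [50.0, -26.0], 48), ('s', [-12.0, -58.0], 53)]
t 6.3 p [0.5625 0.0232 0.2509] yaw 66.77 q6 -1.32 w 0.0157 F [-0.1 -0.7 -1.2]
   [0.008 0.009 0.026] -0.0013
   [0.007 0.009 0.336] -0.0013
```

View pics/w3.png

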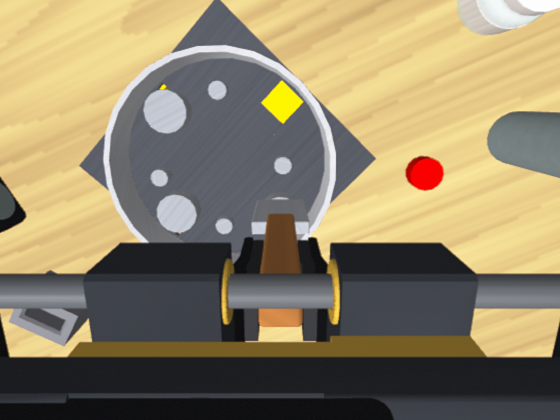

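The wrist view shows the open hole at (283,102), bead a at (283,165) straight ahead of the blade, and the other beads well clear. Going down behind bead a.

Emit:
move_arm(motion="-1 0.007 0.009 0.1 0;-1 0.007 0.009 0.2 0;-1 0.007 0.009 0.28 0;-1 0.007 0.009 0.32 0;-1 0.007 0.009 0.336 0;-1 0.007 0.009 0.336 0")

```text
time: 6.85
position: [0.5618, 0.0261, 0.184]
tool_rot: [0.201, 0.98, -0.0, -0.001]
ft_force: [-0.7, 0.5, -1.1]
grip_width: 0.0158
grip_force: 30.0
```

```bash
python3 -c "
from look import *
look(('side',))
pan((35.5,39.4,78,157),(-16,61.6,78,157))
"
```

```text
side [('L', [60.0, 26.0], 193), ('L', [-59.0, -26.0], 232), ('L', [21.0, -56.0], 227), ('s', [21.0, 45.0], 41), ('s', [-58.0, 20.0], 48), ('s', [50.0, -26.0], 45), ('s', [-12.0, -58.0], 54)]
t 6.9 p [0.5623 0.0262 0.1847] yaw 66.86 q6 -1.32 w 0.0159 F [ 0.7 -0.2 -0.6]
   [ 0.001 -0.005  0.006] -0.0008
   [ 0.281 -0.004  0.006] -0.0008
```

Emit:
move_arm(motion="-1 0.05 0 0 0;-1 0.1 0 0 0;-1 0.15 0 0 0;-1 0.2 0 0 0;-1 0.24 0 0 0;-1 0.27 0 0 0;-1 0.29 0 0 0;-1 0.29 0 0 0")

```text
time: 7.57
position: [0.5074, 0.0501, 0.1847]
tool_rot: [0.2, 0.98, -0.0, -0.0]
ft_force: [0.8, 1.0, -1.5]
grip_width: 0.0158
grip_force: 30.0
```

```bash
python3 -c "
from look import *
look()
pan((-16,61.6,78,157),(-16,61.6,130,157),(57.8,-38.3,130,130))
"
```

```text
scene [('L', [-58.0, -25.0], 174), ('L', [23.0, -56.0], 198), ('L', [57.0, 25.0], 165), ('s', [-57.0, 21.0], 34), ('s', [-15.0, 63.0], 38), ('s', [-11.0, -58.0], 41), ('s', [51.0, -25.0], 50)]
side [('L', [60.0, 26.0], 197), ('L', [-59.0, -26.0], 231), ('L', [21.0, -56.0], 222), ('s', [-58.0, 20.0], 47), ('s', [50.0, -26.0], 46), ('s', [-12.0, -59.0], 55)]
t 7.67 p [0.5088 0.0496 0.1847] yaw 66.93 q6 -1.29 w 0.016 F [ 0.  -0.  -0.7]
   [-0.011 -0.006  0.006] -0.0004
   [-0.011 -0.006 -0.254] -0.0004
   [-0.546 -0.321 -0.254] 0.1496
```

Emit:
move_arm(motion="-1 -0.03 0 -0.1 0;-1 -0.03 0 -0.26 0;-1 -0.03 0 -0.27 0;-1 -0.2 -0.1 -0.27 0.04;-1 -0.37 -0.2 -0.27 0.08;-1 -0.546 -0.321 -0.27 0.12;-1 -0.546 -0.321 -0.27 0.15;-1 -0.546 -0.321 -0.27 0.15;-1 -0.546 -0.321 -0.27 0.15")

```text
time: 8.42
position: [0.5832, -0.0524, 0.2376]
tool_rot: [0.423, 0.906, 0.0, -0.001]
ft_force: [-0.7, -0.8, -1.6]
grip_width: 0.0159
grip_force: 30.0
```

```bash
python3 -c "
from look import *
look()
pan((58.6,-39.1,130,130.7),(58.6,-39.1,78,130.7))
"
```

```text
scene [('L', [-61.0, -31.0], 103), ('L', [23.0, -56.0], 198), ('L', [57.0, 25.0], 165), ('s', [-57.0, 21.0], 34), ('s', [-11.0, -58.0], 42), ('s', [51.0, -25.0], 45)]
side [('L', [53.0, 27.0], 107), ('L', [-59.0, -26.0], 231), ('L', [21.0, -56.0], 224), ('s', [-58.0, 20.0], 49), ('s', [50.0, -26.0], 48), ('s', [-12.0, -59.0], 56)]
t 8.52 p [ 0.5827 -0.0513  0.2379] yaw 40.07 q6 -0.98 w 0.0159 F [ 0.4  0.5 -1.9]
   [-0.014  0.003  0.012] -0.0035
   [-0.015  0.003  0.272] -0.0035
```

Bead a has dropped. Next is bead c.

Emit:
move_arm(motion="-1 -0.014 0.003 0.08 -0.003;-1 -0.014 0.003 0.18 -0.003;-1 -0.014 0.003 0.24 -0.003;-1 -0.014 0.003 0.272 -0.003;-1 -0.014 0.003 0.272 -0.003")

```text
time: 8.93
position: [0.5844, -0.0527, 0.1827]
tool_rot: [0.418, 0.908, -0.0, -0.002]
ft_force: [0.6, 0.4, -1.2]
grip_width: 0.016
grip_force: 30.0
```

Emit:
move_arm(motion="-1 0.03 0 0 0;-1 0.08 0 0 0;-1 0.14 0 0 0;-1 0.2 0 0 0;-1 0.26 0 0 0;-1 0.32 0 0 0;-1 0.38 0 0 0;-1 0.42 0 0 0;-1 0.45 0 0 0;-1 0.45 0 0 0")

```text
time: 9.77
position: [0.5264, 0.0156, 0.1841]
tool_rot: [0.418, 0.908, -0.0, -0.001]
ft_force: [-0.5, -0.5, -1.6]
grip_width: 0.0161
grip_force: 30.0
```

```bash
python3 -c "
from look import *
look()
pan((-22.8,55.6,78,130.7))
"
```

```text
scene [('L', [-58.0, -26.0], 176), ('L', [23.0, -56.0], 203), ('L', [57.0, 25.0], 162), ('s', [-57.0, 20.0], 37), ('s', [4.0, 27.0], 34), ('s', [-11.0, -58.0], 44)]
side [('L', [59.0, 25.0], 198), ('L', [-59.0, -26.0], 233), ('L', [21.0, -56.0], 225), ('s', [2.0, 25.0], 29), ('s', [-58.0, 20.0], 46), ('s', [-13.0, -59.0], 55)]
t 9.87 p [0.528  0.0145 0.1843] yaw 40.48 q6 -0.89 w 0.0157 F [-0.2  0.1 -0.7]
   [ 0.183 -0.005  0.003] -0.0012
```

Emit:
move_arm(motion="-1 0.04 0 0 0;-1 0.08 0 0 0;-1 0.12 0 0 0;-1 0.15 0 0 0;-1 0.17 0 0 0;-1 0.18 0 0 0;-1 0.18 0 0 0")

```text
time: 10.45
position: [0.5038, 0.0423, 0.1842]
tool_rot: [0.419, 0.908, -0.0, -0.0]
ft_force: [0.6, 0.3, -1.8]
grip_width: 0.0161
grip_force: 30.0
```

Emit:
move_arm(motion="-1 -0.05 0 -0.1 0;-1 -0.05 0 -0.26 0;-1 -0.2 0 -0.3 0;-1 -0.3 0 -0.3 0;-1 -0.3 0 -0.3 0")

```text
time: 10.87
position: [0.5476, -0.0072, 0.2458]
tool_rot: [0.42, 0.908, 0.0, 0.004]
ft_force: [1.4, -0.0, -0.8]
grip_width: 0.0158
grip_force: 30.0
```

```bash
python3 -c "
from look import *
look()
pan((-16.5,-71.7,130,85),(-16.5,-71.7,78,85))
"
```

```text
scene [('L', [-58.0, -25.0], 167), ('L', [23.0, -56.0], 203), ('L', [57.0, 25.0], 169), ('s', [-11.0, -58.0], 39)]
side [('L', [59.0, 26.0], 194), ('L', [-59.0, -26.0], 232), ('L', [21.0, -56.0], 225), ('s', [-58.0, 20.0], 46), ('s', [-12.0, -58.0], 53)]
t 10.97 p [ 0.5433 -0.0044  0.244 ] yaw 40.37 q6 -0.92 w 0.0158 F [-1.6  0.1 -1.3]
   [-0.201 -0.391  0.042] 0.2521
   [-0.201 -0.391  0.302] 0.2521
```

Bead c is gone too. Now bead d.

Emit:
move_arm(motion="-1 -0.1 -0.2 0 0.04;-1 -0.2 -0.39 0 0.08;-1 -0.2 -0.39 0 0.12;-1 -0.2 -0.39 0.03 0.16;-1 -0.2 -0.39 0.03 0.2;-1 -0.2 -0.39 0.03 0.252;-1 -0.2 -0.39 0.03 0.252;-1 -0.2 -0.39 0.03 0.252;-1 -0.2 -0.39 0.03 0.252")

```text
time: 11.72
position: [0.5089, -0.084, 0.2377]
tool_rot: [0.736, 0.677, -0.0, -0.001]
ft_force: [0.1, -0.1, -0.8]
grip_width: 0.0155
grip_force: 30.0
```

```bash
python3 -c "
from look import *
look(('scene',))
pan((-16.5,-71.7,130,85),(-16.5,-71.7,78,85))
p,d,m=cam('wrist');save('w4',p)
"
```

```text
scene [('L', [-58.0, -25.0], 173), ('L', [23.0, -56.0], 208), ('L', [57.0, 25.0], 163), ('s', [-57.0, 20.0], 38), ('s', [-11.0, -58.0], 42)]
t 11.77 p [ 0.5091 -0.0842  0.2378] yaw -4.8 q6 -0.3 w 0.0158 F [-0.5  0.3 -1.1]
   [-0.007  0.004  0.011] 0.0011
   [-0.008  0.004  0.271] 0.0011
```

View pics/w4.png

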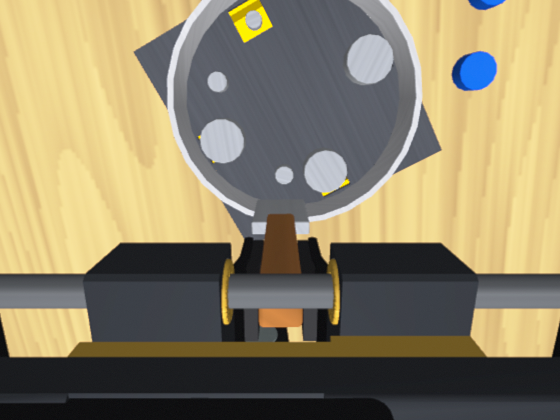

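The wrist view shows bead d at (285,175) ahead of the blade. A dropped bead is visible through the hole at (254,20), on the tray. Lowering and pushing.

Emit:
move_arm(motion="-1 -0.007 0.004 0.08 0;-1 -0.007 0.004 0.18 0;-1 -0.007 0.004 0.24 0;-1 -0.007 0.004 0.271 0;-1 -0.007 0.004 0.271 0")

```text
time: 12.23
position: [0.5094, -0.0858, 0.1826]
tool_rot: [0.736, 0.676, -0.001, -0.002]
ft_force: [-0.1, -0.7, -1.3]
grip_width: 0.0159
grip_force: 30.0
```

Emit:
move_arm(motion="-1 0.03 0 0 0;-1 0.08 0 0 0;-1 0.14 0 0 0;-1 0.2 0 0 0;-1 0.26 0 0 0;-1 0.31 0 0 0;-1 0.34 0 0 0;-1 0.36 0 0 0;-1 0.37 0 0 0;-1 0.37 0 0 0;-1 0.31 0 0 0;-1 0.31 0 0 0")

```text
time: 13.23
position: [0.516, -0.0267, 0.1839]
tool_rot: [0.737, 0.676, -0.0, 0.001]
ft_force: [0.4, -0.6, -0.9]
grip_width: 0.016
grip_force: 30.0
```

```bash
python3 -c "
from look import *
look()
pan((-1,-1,78,113))
p,d,m=cam('wrist');save('w5',p)
P=pts(d,m);r=P[...,:2]-C
k=((np.hypot(r[...,0],r[...,1])<.05)&(P[...,2]>.084)&(P[...,2]<.091)).astype(np.uint8);N,L,st,c=cv2.connectedComponentsWithStats(k)
print([((r[L==i].mean(0)*1e3).round(1),c[i].round(),st[i,4]) for i in range(1,N) if st[i,4]>30])
"
```

```text
scene [('L', [-58.0, -26.0], 173), ('L', [24.0, -55.0], 208), ('L', [57.0, 25.0], 165), ('s', [-57.0, 21.0], 33), ('s', [-5.0, 13.0], 37)]
side [('L', [60.0, 25.0], 201), ('L', [-59.0, -25.0], 230), ('L', [23.0, -55.0], 225), ('s', [-58.0, 20.0], 48), ('s', [-9.0, -16.0], 35)]
t 13.33 p [ 0.5158 -0.0257  0.1839] yaw -5.02 q6 -0.18 w 0.016 F [-0.4  0.5 -2.2]
   [0.058 0.042 0.002] -0.1557
[(array([-8.2, 15.2]), array([282., 170.]), np.int32(406)), (array([-11.1,  -7.4]), array([280., 202.]), np.int32(123)), (array([-45.7, -17.3]), array([233., 219.]), np.int32(45)), (array([ 21.6, -37.9]), array([329., 239.]), np.int32(80))]
```

Emit:
move_arm(motion="-1 0.0 0.04 0 -0.04;-1 0.03 0.042 0 -0.08;-1 0.05 0.042 0 -0.12;-1 0.05 0.042 0 -0.156;-1 0.05 0.042 0 -0.156;-1 0.05 0.042 0 -0.156")

```text
time: 13.88
position: [0.5249, -0.0155, 0.1839]
tool_rot: [0.552, 0.834, -0.0, -0.0]
ft_force: [-0.2, 0.6, -0.6]
grip_width: 0.0154
grip_force: 30.0
```

```bash
python3 -c "
from look import *
look(('scene',))
pan((-23.5,55.3,78,113))
"
```

```text
scene [('L', [-58.0, -25.0], 174), ('L', [24.0, -55.0], 204), ('L', [57.0, 25.0], 161), ('s', [-3.0, 17.0], 17), ('s', [4.0, -3.0], 29)]
t 13.93 p [ 0.525  -0.0155  0.1839] yaw 23.0 q6 -0.64 w 0.0161 F [-0.7  0.2 -1.3]
   [0.305 0.009 0.002] -0.0
```

Emit:
move_arm(motion="-1 0.04 0.005 0 0;-1 0.09 0.01 0 0;-1 0.14 0.01 0 0;-1 0.19 0.01 0 0;-1 0.24 0.01 0 0;-1 0.28 0.01 0 0;-1 0.31 0.01 0 0;-1 0.31 0.01 0 0;-1 0.25 0.01 0 0;-1 0.25 0.01 -0.2 0;-1 0.25 0.01 -0.28 0;-1 0.25 0.01 -0.28 0")

```text
time: 14.93
position: [0.511, 0.0296, 0.2435]
tool_rot: [0.551, 0.834, 0.002, 0.004]
ft_force: [1.2, 0.0, -0.4]
grip_width: 0.0159
grip_force: 30.0
```

```bash
python3 -c "
from look import *
look()
pan((-60.3,5.2,134,71),(-60.3,5.2,78,71))
"
```

```text
scene [('L', [-58.0, -25.0], 171), ('L', [24.0, -56.0], 204), ('L', [58.0, 25.0], 165), ('s', [-57.0, 21.0], 35)]
side [('L', [60.0, 26.0], 196), ('L', [-59.0, -26.0], 233), ('L', [23.0, -55.0], 225), ('s', [-58.0, 19.0], 47)]
t 15.03 p [0.5079 0.0304 0.2403] yaw 23.12 q6 -0.56 w 0.0157 F [-0.   0.1 -1.5]
   [-0.098 -0.27   0.003] 0.234
   [-0.097 -0.27   0.283] 0.234
```

Three have dropped. Last one: bead b.

Emit:
move_arm(motion="-1 -0.05 -0.14 0 0.04;-1 -0.1 -0.27 0 0.08;-1 -0.1 -0.27 0 0.12;-1 -0.1 -0.27 0 0.16;-1 -0.1 -0.27 0 0.2;-1 -0.1 -0.27 0 0.234;-1 -0.1 -0.27 0 0.234;-1 -0.1 -0.27 0 0.234")

```text
time: 15.7
position: [0.4646, -0.0084, 0.2388]
tool_rot: [0.813, 0.582, -0.001, -0.001]
ft_force: [-0.7, -0.3, -0.4]
grip_width: 0.0157
grip_force: 30.0
```

```bash
python3 -c "
from look import *
pan((-60.3,5.2,134,71),(-60.3,5.2,78,71))
"
```

```text
t 15.7 p [ 0.4646 -0.0084  0.2388] yaw -18.8 q6 0.07 w 0.0157 F [-0.7 -0.3 -0.4]
   [ 0.     0.007 -0.004] 0.0011
   [0.001 0.008 0.276] 0.0011
```

Emit:
move_arm(motion="-1 0 0.008 0.08 0;-1 0 0.008 0.18 0;-1 0 0.008 0.24 0;-1 0 0.008 0.276 0;-1 0 0.008 0.276 0;-1 0.04 0.008 0.276 0;-1 0.08 0.008 0.276 0;-1 0.12 0.008 0.276 0;-1 0.14 0.008 0.276 0;-1 0.15 0.008 0.276 0;-1 0.12 0.008 0.276 0;-1 0.12 0.008 0.276 0")

```text
time: 16.7
position: [0.4745, 0.0136, 0.1849]
tool_rot: [0.814, 0.581, -0.0, 0.0]
ft_force: [-0.2, 0.0, -0.7]
grip_width: 0.016
grip_force: 30.0
```

```bash
python3 -c "
from look import *
look()
p,d,m=cam('wrist');
P=pts(d,m);r=P[...,:2]-C
k=((np.hypot(r[...,0],r[...,1])<.08)&(P[...,2]>.084)&(P[...,2]<.091)).astype(np.uint8);N,L,st,c=cv2.connectedComponentsWithStats(k)
print([((r[L==i].mean(0)*1e3).round(1),c[i].round(),st[i,4]) for i in range(1,N) if st[i,4]>30])
pan((-64,28,78,45))
"
```

```text
scene [('L', [-58.0, -25.0], 173), ('L', [24.0, -55.0], 204), ('L', [57.0, 25.0], 166), ('s', [-48.0, 47.0], 35)]
side [('L', [60.0, 26.0], 195), ('L', [-59.0, -26.0], 233), ('L', [23.0, -55.0], 226), ('s', [-51.0, 24.0], 37)]
[(array([46.5, 36.7]), array([414., 150.]), np.int32(183)), (array([-51.1,  48.9]), array([273., 179.]), np.int32(395)), (array([-51.5,  31.7]), array([280., 202.]), np.int32(109))]
t 16.85 p [0.4746 0.0136 0.1848] yaw -18.98 q6 0.12 w 0.016 F [ 0.6 -0.1 -0.7]
   [-0.018 -0.059  0.006] 0.1445
```

```bash
python3 -c "
from look import *
pan((-55,31,78,42),(-29.7,53.7,78,42))
"
```

```text
t 16.85 p [0.4746 0.0136 0.1848] yaw -18.98 q6 0.12 w 0.016 F [ 0.6 -0.1 -0.7]
   [ 0.011 -0.021  0.006] 0.1612
   [0.159 0.062 0.006] 0.1612
```

Emit:
move_arm(motion="-1 0 -0.01 0 0.04;-1 0.005 -0.02 0 0.08;-1 0.01 -0.02 0 0.12;-1 0.01 -0.02 0 0.16;-1 0.01 -0.02 0 0.161;-1 0.04 -0.003 0 0.161;-1 0.07 0.013 0 0.161;-1 0.1 0.03 0 0.161;-1 0.13 0.046 0 0.161;-1 0.15 0.057 0 0.161;-1 0.165 0.065 0 0.161;-1 0.165 0.065 0 0.161")

```text
time: 17.85
position: [0.4984, 0.0416, 0.1847]
tool_rot: [0.933, 0.36, 0.0, 0.0]
ft_force: [0.2, -0.7, -1.0]
grip_width: 0.0159
grip_force: 30.0
```

Emit:
move_arm(motion="-1 -0.05 0 0 0;-1 -0.05 0 -0.2 0;-1 -0.05 0 -0.35 0;-1 -0.05 0 -0.35 0;-1 -0.05 0 -0.35 0")

```text
time: 18.27
position: [0.4906, 0.0336, 0.2563]
tool_rot: [0.933, 0.359, 0.002, 0.001]
ft_force: [-1.6, 0.3, -1.9]
grip_width: 0.0155
grip_force: 30.0
```

```bash
python3 -c "
from look import *
look()
goto((.6047,-.2785,.262,36.86))
for n in('scene','side'):
  p,d,m=cam(n);P=pts(d,m);r=P[...,:2]-C
  save('e_'+n,p[100:230,180:380],3)
"
```

```text
scene [('L', [-58.0, -25.0], 173), ('L', [24.0, -55.0], 207), ('L', [57.0, 26.0], 164)]
side [('L', [60.0, 26.0], 198), ('L', [-59.0, -26.0], 232), ('L', [23.0, -55.0], 226)]
t 18.37 p [0.4888 0.034  0.254 ] yaw -47.94 q6 0.68 w 0.0161 F [-0.3  0.7 -0.6]
   [-0.617  1.548 -0.042] -0.4711
```

View pics/e_scene.png

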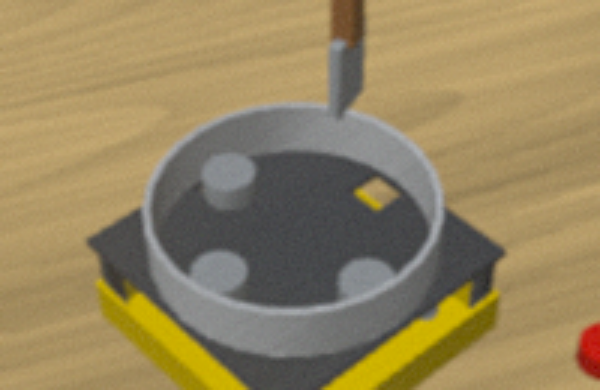

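The pan now holds only the three large beads, at (228,178), (218,272) and (366,280) in the crop. The hole at (377,193) is clear. Carrying the paddle back.

Emit:
move_arm(motion="-1 -0.1 0.2 -0.03 -0.03;-1 -0.2 0.4 -0.03 -0.07;-1 -0.31 0.6 -0.03 -0.11;-1 -0.31 0.77 -0.03 -0.15;-1 -0.31 0.77 -0.03 -0.19;-1 -0.31 0.77 -0.03 -0.23;-1 -0.31 0.77 -0.03 -0.27;-1 -0.31 0.77 -0.03 -0.31;-1 -0.31 0.77 -0.03 -0.35;-1 -0.31 0.77 -0.03 -0.39;-1 -0.31 0.77 -0.03 -0.43;-1 -0.31 0.77 -0.03 -0.471")

```text
time: 19.47
position: [0.5465, -0.1213, 0.2589]
tool_rot: [0.456, 0.89, -0.0, -0.002]
ft_force: [1.2, 0.1, -1.6]
grip_width: 0.0156
grip_force: 30.0
```

```bash
python3 -c "
from look import *
goto((.6047,-.2785,.23,36.86))
p,d,m=cam('wrist');save('w6',p)
"
```

```text
t 19.47 p [ 0.5465 -0.1213  0.2589] yaw 35.72 q6 -1.04 w 0.0156 F [ 1.2  0.1 -1.6]
   [-0.808 -0.222  0.143] -0.0063
```

View pics/w6.png

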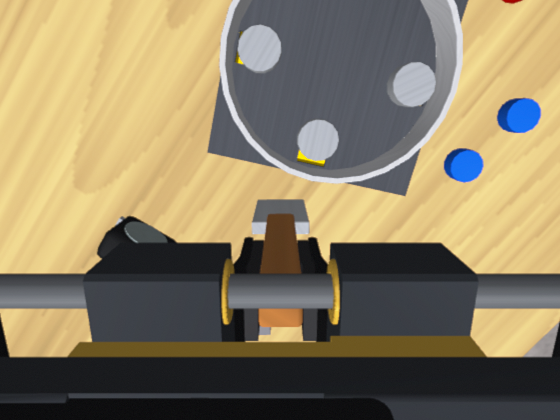

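The paddle is still square in the grip, with the blade at (281,215) as before. The pan holds only the three large beads.

Emit:
move_arm(motion="-1 -0.2 -0.05 0 0;-1 -0.4 -0.1 0 0;-1 -0.6 -0.16 0 -0.006;-1 -0.75 -0.21 0 -0.006;-1 -0.808 -0.222 0.06 -0.006;-1 -0.808 -0.222 0.1 -0.006;-1 -0.808 -0.222 0.143 -0.006;-1 -0.808 -0.222 0.143 -0.006;-1 -0.808 -0.222 0.143 -0.006")

```text
time: 20.27
position: [0.6036, -0.2767, 0.2306]
tool_rot: [0.45, 0.893, 0.0, -0.002]
ft_force: [0.5, -0.0, -0.7]
grip_width: 0.016
grip_force: 30.0
```

```bash
python3 -c "
from look import *
goto((.6047,-.2785,.1625,36.86),(.6047,-.2785,.1125,36.86))
"
```

```text
t 20.27 p [ 0.6036 -0.2767  0.2306] yaw 36.49 q6 -1.24 w 0.016 F [ 0.5 -0.  -0.7]
   [-0.012 -0.001  0.341] -0.002
   [-0.013 -0.     0.591] -0.002
```

Emit:
move_arm(motion="-1 -0.01 0 0.12 0;-1 -0.01 0 0.24 0;-1 -0.01 0 0.31 0;-1 -0.01 0 0.34 0;-1 -0.01 0 0.34 0;-1 -0.01 0 0.4 0;-1 -0.01 0 0.4 0")

```text
time: 20.85
position: [0.608, -0.2815, 0.1542]
tool_rot: [0.45, 0.893, -0.0, 0.003]
ft_force: [0.0, 0.1, -0.5]
grip_width: 0.0155
grip_force: 30.0
```

```bash
python3 -c "
from look import *
goto((.6047,-.2785,.1125,36.86))
"
```

```text
t 20.85 p [ 0.608  -0.2815  0.1542] yaw 36.48 q6 -1.24 w 0.0155 F [ 0.   0.1 -0.5]
   [ 0.023 -0.005  0.209] -0.0021
```

Emit:
move_arm(motion="-1 0 0 0 0;-1 0 0 0 0")

```text
time: 21.02
position: [0.6078, -0.2815, 0.1542]
tool_rot: [0.451, 0.893, -0.0, 0.003]
ft_force: [0.5, 0.3, 4.0]
grip_width: 0.0161
grip_force: 30.0
```

```bash
python3 -c "
from look import *
goto((.6047,-.2785,.1125,36.86))
"
```

```text
t 21.02 p [ 0.6078 -0.2815  0.1542] yaw 36.45 q6 -1.24 w 0.0161 F [0.5 0.3 4. ]
   [ 0.022 -0.004  0.208] -0.0023
```

Emit:
move_arm(motion="-1 0 0 -0.1 0;-1 0 0 -0.1 0;-1 0 0 -0.1 0;-1 0 0 -0.1 0")

```text
time: 21.35
position: [0.6055, -0.2803, 0.1715]
tool_rot: [0.451, 0.893, 0.0, -0.001]
ft_force: [-0.8, 0.3, -1.1]
grip_width: 0.0157
grip_force: 30.0
```

```bash
python3 -c "
from look import *
goto((.6047,-.2785,.1125,36.86))
for n in ('scene','side'):
  p,d,m=cam(n);P=pts(d,m);x,y,z=P[...,0],P[...,1],P[...,2]
  hsv=cv2.cvtColor(p,cv2.COLOR_RGB2HSV)
  w=np.hypot(x-.6047,y+.2775)<.06
  t=w&(abs(z-.05)<.004)&(hsv[...,1]<90); print(n,cv2.minAreaRect((P[t][:,:2]*1000).astype(np.float32)))
  sh=w&(hsv[...,1]>100)&(z>.12)&(z<.16);Q=P[sh];print(len(Q),Q.mean(0))
  bl=w&(z>.064)&(z<.1)&(hsv[...,1]<90);Q=P[bl];print('blade',len(Q),Q.mean(0) if len(Q) else 0,Q[:,2].min())
p,d,m=cam('side');a=p[270:420,290:400];q,d,m=cam('scene');b=q[190:320,90:220]
save('f',np.hstack([cv2.resize(a,(400,545)),cv2.resize(b,(400,545))]))
"
```

```text
t 21.35 p [ 0.6055 -0.2803  0.1715] yaw 36.44 q6 -1.24 w 0.0157 F [-0.8  0.3 -1.1]
   [0.009 0.002 0.295] -0.0023
scene ((605.2845458984375, -277.5216979980469), (67.04552459716797, 45.4093132019043), 37.926265716552734)
126 [ 0.61274718 -0.28169993  0.13703684]
blade 169 [ 0.61273638 -0.27977518  0.08427818] 0.06683993815554634
side ((604.27099609375, -276.830322265625), (65.05487823486328, 43.760894775390625), 37.3306999206543)
0 [nan nan nan]<string>:9: RuntimeWarning: Mean of empty slice.
  ret = um.true_divide(
Traceback (most recent call last):
ValueError: zero-size array to reduction operation minimum which has no identity
```

```bash
cat > b.py <<'E'
from look import *
o,M,yw=state(); p0=o["position"]; print(p0.round(4),yw.round(2))
p,d,m=cam("wrist"); P=pts(d,m); q=(P-p0)@M*1e3   # tool coords, mm
hsv=cv2.cvtColor(p,cv2.COLOR_RGB2HSV); z=P[...,2]; w=np.hypot(q[...,0],q[...,1])<70
for lo,hi in((10,30),(30,48),(55,65),(65,75),(75,85),(85,95),(95,104)):
    k=w&(q[...,2]>lo)&(q[...,2]<hi)&(abs(q[...,1])<25)&(abs(q[...,0])<25)&(z>.055); Q=q[k]
    if len(Q)>5: print((lo,hi),len(Q),"x med",np.median(Q[:,0]).round(2),"y min/max",np.percentile(Q[:,1],[2,98]).round(1))
k=w&(abs(z-.05)<.004)&(hsv[...,1]<90); print("stand top rect in tool xy",cv2.minAreaRect(q[k][:,:2].astype(np.float32)))
i=q[w&(z<.046)&(z>.004)&(hsv[...,1]<90)&(abs(q[...,1])<25)]
s,ds,ms=cam("side");a=s[270:420,290:400];t,dt,mt=cam("scene");b=t[190:320,90:220]
save("f",np.hstack([cv2.resize(a,(390,530)),cv2.resize(b,(390,530))]))
E
python3 b.py
```

```text
[ 0.6052 -0.2802  0.171 ] 36.44
(10, 30) 409 x med 10.06 y min/max [-8.1  7. ]
(30, 48) 278 x med 9.82 y min/max [-8.2  7. ]
(55, 65) 135 x med 5.6 y min/max [-16.9  15.8]
(65, 75) 201 x med 5.44 y min/max [-16.6  15.5]
(75, 85) 204 x med 5.33 y min/max [-16.5  15.4]
(85, 95) 185 x med 5.16 y min/max [-16.6  15.5]
(95, 104) 140 x med 5.08 y min/max [-16.5  15.4]
stand top rect in tool xy ((4.21160888671875, 0.06255722045898438), (64.18915557861328, 44.43854904174805), 88.97286224365234)
```

View pics/f.png

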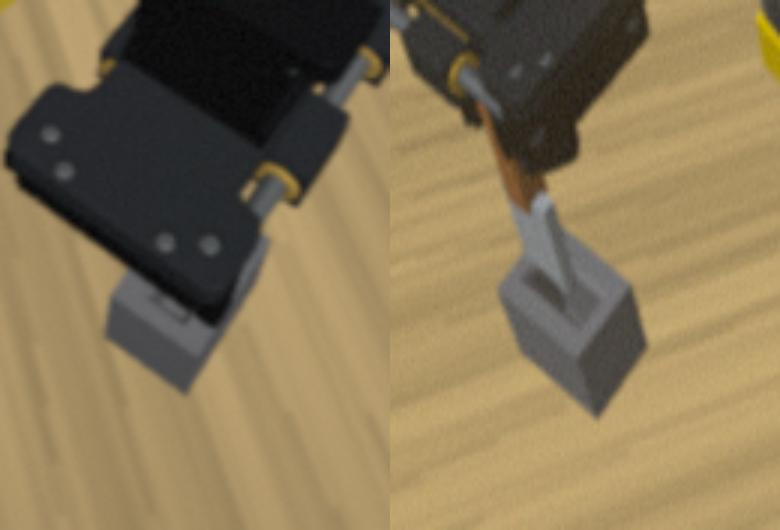

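The crop shows the blade over the slot but off to one side. The wrist depth puts it 3 mm short along tool x and about 1° off in turn. I'll correct both and lower.

Emit:
move_arm(motion="-1 0.015 0.003 0 -0.006;-1 0.015 0.003 0 -0.006;-1 0.015 0.003 0 -0.006;-1 0.015 0.003 0.05 -0.006;-1 0.015 0.003 0.1 -0.006;-1 0.015 0.003 0.15 -0.006;-1 0.015 0.003 0.15 -0.006;-1 0.015 0.003 0.15 -0.006")

```text
time: 22.27
position: [0.6038, -0.2774, 0.1404]
tool_rot: [0.442, 0.897, 0.0, -0.002]
ft_force: [0.3, 0.3, -1.0]
grip_width: 0.0157
grip_force: 30.0
```

```bash
python3 b.py; python3 -c "
from g import *
goto((.6047,-.2785,.1125,37.3))"
```

```text
[ 0.6038 -0.2774  0.1404] 37.52
(10, 30) 412 x med 10.07 y min/max [-8.  7.]
(30, 48) 279 x med 9.81 y min/max [-8.1  7. ]
(55, 65) 133 x med 5.58 y min/max [-16.8  15.8]
(65, 75) 196 x med 5.44 y min/max [-16.7  15.6]
(75, 85) 209 x med 5.34 y min/max [-16.5  15.5]
(85, 95) 7 x med 5.33 y min/max [-12.8  12.3]
stand top rect in tool xy ((1.0581951141357422, -0.40960693359375), (64.06696319580078, 44.30863571166992), 89.76025390625)
t 22.42 p [ 0.605  -0.2781  0.1424] yaw 37.52 q6 -1.25 w 0.016 F [ 0.8  0.1 -1.2]
   [-0.001 -0.002  0.149] 0.0012
```

The blade is centred and already in the slot. Lowering to the floor.

Emit:
move_arm(motion="-1 0 0 0.05 0;-1 0 0 0.1 0;-1 0 0 0.13 0;-1 0 0 0.145 0;-1 0 0 0.145 0;-1 0 0 0.145 0")

```text
time: 22.92
position: [0.6045, -0.2778, 0.1127]
tool_rot: [0.442, 0.897, 0.0, -0.0]
ft_force: [-0.7, 0.2, -0.7]
grip_width: 0.0159
grip_force: 30.0
```

```bash
python3 -c "
from g import *
goto((.6047,-.2785,.1120,37.3))"
```

```text
t 22.92 p [ 0.6045 -0.2778  0.1127] yaw 37.53 q6 -1.25 w 0.0159 F [-0.7  0.2 -0.7]
   [-0.003 -0.001  0.003] 0.0013
```

Emit:
move_arm(motion="-0.4 0 0 0 0;0 0 0 0 0;0 0 0 0 0;0.3 0 0 0 0;0.3 0 0 0 0;0.3 0 0 0 0;0.3 0 0 0 0;0.3 0 0 0 0;0.3 0 0 0 0;0.3 0 0 0 0")

```text
time: 23.75
position: [0.6047, -0.2779, 0.1131]
tool_rot: [0.442, 0.897, 0.0, -0.0]
ft_force: [0.5, -0.0, -0.5]
grip_width: 0.0567
grip_force: 0.0
```

Emit:
move_arm(motion="0.3 0 0 -0.1 0;0.3 0 0 -0.25 0;0.3 0 0 -0.4 0;0.3 0 0 -0.6 0;0.3 0 0 -0.7 0;0.3 0 0 -0.7 0;0.3 0 0 -0.7 0")

```text
time: 24.33
position: [0.6053, -0.2783, 0.255]
tool_rot: [0.442, 0.897, -0.0, 0.002]
ft_force: [0.0, 0.1, -0.0]
grip_width: 0.0565
grip_force: 0.0
```

Run:
```python
from look import *
look()
for n in("scene","side","wrist"):
    p,d,m=cam(n);P=pts(d,m);w=np.hypot(P[...,0]-.6047,P[...,1]+.277)<.04
    Q=P[w&(P[...,2]>.142)&(P[...,2]<.16)]
    print(n,"top",len(Q),Q.mean(0).round(4) if len(Q) else 0, np.percentile(Q[:,2],90).round(4) if len(Q) else 0)
    if n=="scene":
        hsv=cv2.cvtColor(p,cv2.COLOR_RGB2HSV)
    if n!="wrist":
        r=np.hypot(*(P[...,:2]-C).transpose(2,0,1)); h=(r<.12)&(P[...,2]<.06)&(P[...,2]>.008); 
        hs=cv2.cvtColor(p,cv2.COLOR_RGB2HSV); g=h&(hs[...,1]<60); print(" grey under screen px",g.sum())
o=robot.get_obs();print(o["grip_width"],o["position"],o["time"])
```

```text
scene [('L', [-58.0, -25.0], 172), ('L', [24.0, -56.0], 201), ('L', [57.0, 25.0], 170)]
side [('L', [59.0, 25.0], 196), ('L', [-59.0, -26.0], 231), ('L', [23.0, -56.0], 227)]
scene top 123 [ 0.6077 -0.2769  0.1484] 0.151
 grey under screen px 72
side top 25 [ 0.5994 -0.2824  0.1452] 0.1478
 grey under screen px 30
wrist top 497 [ 0.6039 -0.2776  0.1494] 0.1508
0.05671929698358561 [ 0.60378157 -0.27732581  0.25108439] 24.5833
```

```bash
python3 -c "
from rig import robot
print(robot.hand_in())"
```

```text
the job is handed in; nothing more can be done
None
```

The job is handed in at about 25 s, with no verdict returned. The cameras show no small beads left on the screen and three large ones still there. The paddle is released upright in its slot, its top at 151 mm. I saw only one or two of the dropped beads in the tray rather than counting all four.

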